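# Comb the steel straws into their tray

### The arm

A 6-joint arm with a two-finger parallel gripper is mounted at the origin on the work surface. World frame = base frame: x ahead of the robot, y to its left, z up, the work surface at z = 0. Lengths are in mm, angles in rad, forces in N, time in s.
With the tool pointing down it reaches from about 325 to 1000 mm from the base axis. Payload 5.1 kg.
Tool frame: the origin (TCP) lies midway between the tips of the shut fingers; the grasp point (between the pads) lies 19 mm behind it; z points along the fingers, y is the direction in which the jaws open and shut (so a half turn about z gives the same grasp; the last joint's range is limited). The gripper opens to 85 mm and grips with 20 to 120 N. Pads are 22 mm wide; open, the fingers measure 114 mm over their backs; the gripper's body (76 mm by 85 mm) begins 54 mm behind the grasp point. The pads swing forward as they close: fully open they stand 13 mm farther back than shut.
Start: joints at [-1.246, 0.124, 1.65, -0, 1.367, -0.083], TCP at [257.751, -596.698, 231.322] pointing down, gripper open.
Joint ranges: [-2.61, 2.61], [-1.02, 2.33], [0.03, 2.71], [-1.35, 4.49], [0.32, 2.68], [-2.91, 2.91]. Speed limits (rad/s): [2.57, 2.57, 3.14, 3.14, 3.14, 3.14].

### API

Orientations are given as a unit quaternion [w, x, y, z].
In Python, from plant import manip gives the robot as it stands. The module is installed in compiled form; this text tells all that it offers.
- The arm moves only by the tool step_arm, never from a script. Its argument "targets" is a list of rows, each an object with "slide": the shift along the tool's x, y, z in cm, a list of three; "twist": the turn about the tool's z in degrees; "claw": the opening, from 0 (shut) to 1 (fully open). In form: [{"slide": [x, y, z], "twist": twist, "claw": claw}, ...]. A call has 1 to 8 rows; each row is the pose to reach, as a shift and turn from the pose measured when the call began, along the tool's axes at that moment; what a row does not reach only later rows make up. A row lasts 1/10 s, in which the tool goes at most 50 mm and 8.59 degrees, less where a joint would pass 70% of its speed; a pose out of reach is approached as far as the arm can. A call with a gripper value outside its range is refused whole. The fingers move at their own pace and stop on an object; the grip force is fixed at half the most. Time passes only in rows, so rows that repeat a pose let the fingers close. It gives the time, the measured TCP pose, the force and the opening at its end, in the units of the state.
- manip.get_state(): the state, without advancing time (a new reading comes with each control period).
- manip.get_image(name): name is "side" or "top" or "wrist"; returns a dict with "pixels" (480x640x3 uint8, blue, green, red), "range_z" (480x640 float32, mm along the optical axis (not along the pixel's ray), 0 where there is no reading), "fx", "fy", "cx", "cy" (pixels), "R" (3x3) and "t" (3): a world point X has camera coordinates R X + t. Camera axes: x right, y down, z forward; pixel columns grow to the right and rows downward; lengths in mm; the calibration is good to about 2 mm. A picture is of the moment at which its call begins.
- manip.finish_job(): hands the job in, once; it reports no verdict.
The state is a dict: "clock": time; "qpos": joint angles; "joint_velocities": joint speeds; "tau": joint torques, N m; "eef_pos": TCP position; "tcp_rot": TCP orientation; "wrist_force": force on the tool from outside, world axes, zero at the start; "torque": the same for the moment, N m; "opening": opening from 0.0 (shut) to 1.0 (fully open).
Only numpy, scipy, OpenCV 4.12 (cv2) and the standard library are available. Lean on these libraries where they do the work, as an engineer would, in place of code of your own. Each camera call takes 0.05 s, during which the arm holds its last target. There are 200 camera calls.

### The job

Take the little wooden rake from its rest, lay its bar level and gently across both raised rails of the grooved tray, over the tray's wide plain shelf, and, with the bar resting lightly on the rails all the way, comb across the grooves to the far side so that each of the four steel straws drops into a groove of its own; if a straw binds, ease back and comb on. Then put the rake back in its rest. Only the rake may touch the straws; never press it hard on the tray (the insert is damaged above 20 N), and leave the other things where they are.

Things in the scene. Friction and masses are not known exactly. Their poses are not given: they have to be found in the camera images.
- tray: fixed tray, dark frame 202 (x) x 236 (y) x 32 mm, origin under its centre on the counter. Its light-wood insert is a push fit on stiff silicone feet: it gives 1 mm per 12 N and sits anywhere from 0 to 6 mm LOWER than all heights given here: not measured, feel for it. Seven grooves along x, 14 mm wide, 12 mm deep, floor at z 16, centres at y -46.5 to 67.5 mm every 19 mm; round ridges between, tops at z 28
- rails (a point): point midway between the insert's two rails, at the height of their tops if the insert is fully up (44 mm over the tray's origin, fixed to the frame: the true tops are 0 to 6 mm lower). Rails run along the tray's y at x = -83 and 83 mm, 16 mm wide, 216 mm long. End walls at y = -104 and 104 mm, 4 mm lower than the rails
- shelf (a point): centre of the wide plain shelf (y -100 to -54 mm in the tray), level with the ridge tops if the insert is fully up: the tines go down here, then comb towards the tray's +y. Beyond the grooves is a narrow shelf, y 75 to 100 mm. A seated straw's axis is 6 mm below the ridge tops, its top level with them; a straw lying on the ridges has it 6 mm above
- rake: bamboo hand rake, 110 to 225 g, standing upright in the rest. Bar 200 (x) x 22 (y) x 18 mm; origin at the centre of the bar's underside, which rides on the rails; z up. Below it a row of eight tines 14 mm long, 10 mm thick, x -66 to 66 mm, which clear ridges and seated straws by 2 mm. Keep the bar centred on the tray's x within 6 mm and in line with the grooves
- grip (a point): middle of the part of the rake to hold: an upright flat grip, 46 mm (rake x) by 22 mm (rake y, hold it across this), from 18 to 95 mm above the rake's origin; this point is 62 mm above it
- rest: fixed wooden rest for the rake, 196 (x) x 56 (y) mm; two end blocks at x = -84 and 84 mm, tops at 30 mm, carry the bar between lips 10 mm higher, 32 mm apart. Origin under its centre on the counter. The rake stands in it along the same x (either way round), its origin 30 mm above the rest's origin
- straw1: steel drinking straw, 12 mm diameter, 120 mm long, about 20 g, no different from the other three; origin at its middle, on its axis; x along the straw. At first it lies askew (17 to 27 degrees to the grooves) on top of the ridges
- straw2: steel drinking straw, 12 mm diameter, 120 mm long, about 20 g, no different from the other three; origin at its middle, on its axis; x along the straw. At first it lies askew (17 to 27 degrees to the grooves) on top of the ridges
- straw3: steel drinking straw, 12 mm diameter, 120 mm long, about 20 g, no different from the other three; origin at its middle, on its axis; x along the straw. At first it lies askew (17 to 27 degrees to the grooves) on top of the ridges
- straw4: steel drinking straw, 12 mm diameter, 120 mm long, about 20 g, no different from the other three; origin at its middle, on its axis; x along the straw. At first it lies askew (17 to 27 degrees to the grooves) on top of the ridges
- tumbler: bystander: open steel tumbler, 72 mm across, 110 mm high; origin under its centre
- lunchbox: bystander: navy plastic lunchbox 106 x 176 x 67 mm; origin under its centre
- fork1: bystander: bamboo fork lying flat near the rest, 175 mm long (x), 6 mm thick; origin under it, near its middle
- fork2: bystander: second bamboo fork, the same, on the other side of the rest
- bowl: bystander: small orange silicone bowl, 100 mm across, 45 mm high; origin under its centre
- jar: bystander: amber glass jar with steel cap, 70 mm across, 100 mm high; origin under its centre
Not all that is in view belongs to the job. Leave any orange or turquoise look-alike of the rake alone.

How it is judged:
By the outcome, as a careful person would: the job done as asked, in the order asked, and still so for the second after the job is handed in, with the robot touching nothing.
It also fails if it takes over 72 s, if anything falls off the work surface, if the arm or the gripper's body presses on something with over 40 N, if the wrist force passes 120 N, or if a joint passes its speed limit or range.

## Working session

There is one attempt and no reset: what is moved stays moved. The work goes in short steps, Python scripts to look and compute and a tool call to move; the robot and the scene stay as the last step left them, time stands still between calls to the robot, and variables do not carry over. Pictures are saved under pics/ and viewed, about 8 in all and at most 12, crops included, and the job is handed in when it is done.

Besides the shell and the picture viewer there is one more tool, called after "Emit:" as name(argument=value, ...), one argument or row to a line, values as JSON. step_arm: Moves the arm, as the interface text tells. Its arguments: {"type":"object","properties":{"targets":{"type":"array","items":{"type":"object","properties":{"slide":{"type":"array","items":{"type":"number"}},"twist":{"type":"number"},"claw":{"type":"number"}}}}},"required":["targets"]}

```bash
mkdir -p pics; cat > h.py <<'E'
import numpy as np, cv2
from plant import manip
def grab(n):
    im=manip.get_image(n); np.savez(f'{n}.npz',**im); return im
def load(n): return dict(np.load(f'{n}.npz'))
def world(im,u,v,z=None):
    R,t=im['R'],im['t']; d=np.array([(u-im['cx'])/im['fx'],(v-im['cy'])/im['fy'],1.])
    if z is None:
        return R.T@(d*im['range_z'][int(v),int(u)]-t)
    o=-R.T@t; r=R.T@d; return o+r*(z-o[2])/r[2]
def cloud(im):
    v,u=np.mgrid[:480,:640]; Z=im['range_z'].astype(float)
    P=np.stack([(u-im['cx'])/im['fx']*Z,(v-im['cy'])/im['fy']*Z,Z],-1)
    W=(P-im['t'])@im['R']; W[Z<=0]=np.nan; return W
E
python3 - <<'E'
from h import *
print(manip.get_state())
for n in('top','side'):
    im=grab(n); cv2.imwrite(f'pics/{n}0.png',im['pixels']); print(n,im['fx'],-im['R'].T@im['t'],im['R'].round(2).tolist())
E
```

```text
{'clock': 0.0, 'qpos': array([-1.24558925e+00,  1.24496091e-01,  1.65167323e+00,  2.62670995e-06,
        1.36752639e+00, -8.26162568e-02]), 'joint_velocities': array([-0.00015955, -0.00022786,  0.00056714, -0.00024264, -0.00077569,
       -0.0002138 ]), 'tau': array([ 5.02286421e-04, -4.23613322e+01, -3.65449655e+01,  2.72659344e-05,
        6.95856521e-03,  4.97950822e-06]), 'eef_pos': array([ 257.56406227, -596.11904327,  230.05932316]), 'tcp_rot': array([-1.04395660e-03,  9.79281466e-01,  2.02501124e-01, -1.25956272e-04]), 'wrist_force': array([ 0.71369894, -0.02580454,  0.02643974]), 'torque': array([-0.02630314,  0.01406221, -0.01832   ]), 'opening': 1.0004038623217404}
top 533.8569043966311 [ 363.74416948  -88.10043337 1263.87153159] [[0.01, -1.0, -0.0], [-0.99, -0.01, -0.16], [0.16, 0.0, -0.99]]
side 501.4540180335929 [218.29558996 716.21532962 594.54757091] [[-0.93, -0.38, 0.02], [-0.2, 0.46, -0.87], [0.32, -0.81, -0.5]]
```

View pics/top0.png

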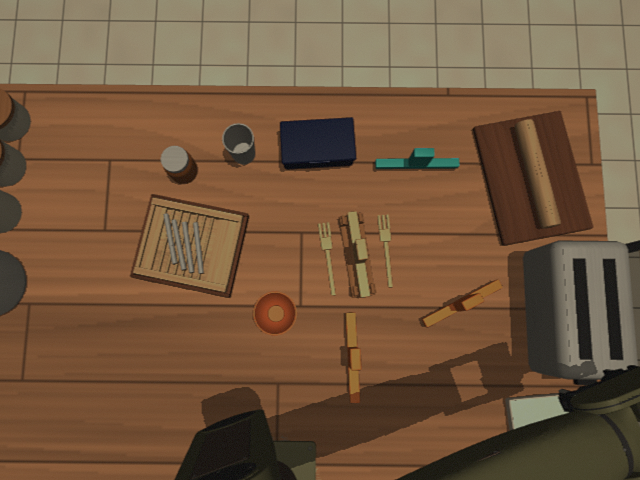

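View pics/side0.png

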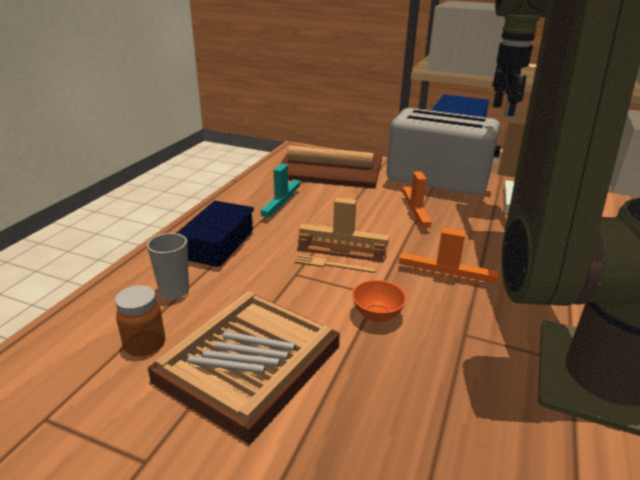

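The top view shows the tray at about (190,245), its plain shelf on the right (world −y side), and four straws at (165–205, 210–275). Things that could be taken for the rake: bamboo in the wooden rest between two forks at (358,254), turquoise at (420,160), orange at (353,360) and orange at (460,302). I choose the bamboo one in the rest. The side view agrees, with it at (345,225).

```bash
python3 - <<'E'
from h import *
im=load('top'); W=cloud(im); p=im['pixels']
a=cv2.resize(p[190:305,305:405],None,fx=4,fy=4,interpolation=cv2.INTER_CUBIC)
b=cv2.resize(p[190:305,125:255],None,fx=3,fy=4,interpolation=cv2.INTER_CUBIC)
b=cv2.resize(p[190:305,125:225+30],(390,460),interpolation=cv2.INTER_CUBIC)
cv2.imwrite('pics/crop.png',np.hstack([a,b]))
def rect(m,name):
    q=W[m][:,:2].astype(np.float32); c,s,an=cv2.minAreaRect(q); print(name,np.round(c,1),np.round(s,1),round(an,2),len(q), 'z',np.nanpercentile(W[m][:,2],[5,50,95]).round(1))
v,u=np.mgrid[:480,:640]
box=lambda u0,u1,v0,v1:(u>=u0)&(u<u1)&(v>=v0)&(v<v1)&np.isfinite(W[...,2])
z=W[...,2]
R=box(335,382,205,302)
rect(R&(z>85),'grip top'); rect(R&(z>42)&(z<56),'bar top'); rect(R&(z>8)&(z<60),'rest+bar')
T=box(125,255,190,302)
rect(T&(z>14),'tray'); 
hsv=cv2.cvtColor(p,cv2.COLOR_BGR2HSV)
S=(T&(hsv[...,1]<60)&(hsv[...,2]>80)).astype(np.uint8)
n,l,st,ce=cv2.connectedComponentsWithStats(S)
for i in range(1,n):
    if st[i,4]>30: rect(l==i,f'straw{ce[i].round()}')
print('table z',np.nanmedian(z[box(270,300,240,280)]))
E
```

```text
grip top [ 523.2 -197.7] [46.7 22.4] 9.47 263 z [ 96.3 123.9 127.7]
bar top [ 523.2 -197.6] [199.7  45.1] 8.85 642 z [43.4 47.5 52.2]
rest+bar [ 523.9 -201.3] [102.6 200.2] 87.18 1551 z [ 8.6 35.9 51. ]
tray [542.8 195.5] [237.8 202.2] 78.89 8106 z [15.7 30.2 44.2]
straw[170. 238.] [554.8 243.3] [119.  17.] 13.46 222 z [32.4 38.1 42.9]
straw[179. 244.] [541.3 221.4] [117.2  17.8] 12.36 222 z [33.1 38.1 41.8]
straw[188. 247.] [536.4 200.3] [117.7  14.8] 11.21 219 z [33.7 38.  41.9]
straw[198. 248.] [535.5 175.4] [119.   14.4] 10.85 213 z [34.  38.1 42. ]
table z -0.15642501752272434
```

View pics/crop.png

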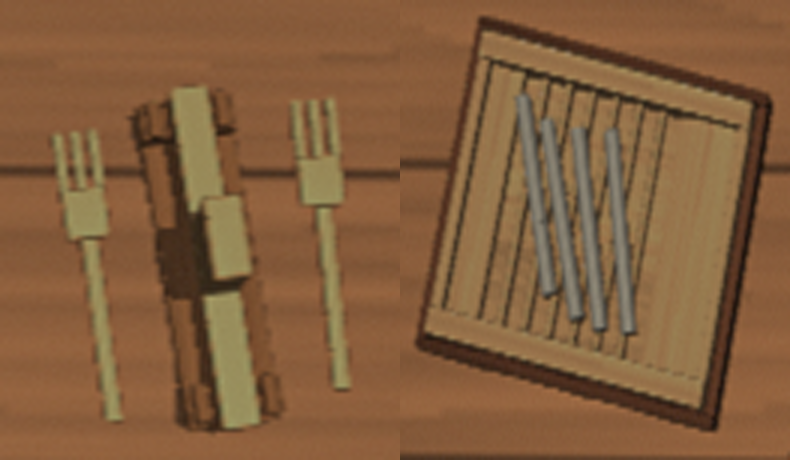

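The crop confirms the bamboo rake upright in the rest between its lips, yaw about +9°, with forks either side. The tray's yaw is about −11°, with its plain shelf on the −y side. Moving above the rake.

```bash
cat >> h.py <<'E'
def tool():
    s=manip.get_state(); w,x,y,z=s['tcp_rot']
    from scipy.spatial.transform import Rotation as Q
    return s,Q.from_quat([x,y,z,w]).as_matrix()
def go(x,y,z,yaw):
    s,M=tool(); d=M.T@(np.array([x,y,z])-s['eef_pos'])/10
    cur=np.degrees(np.arctan2(M[1,0],M[0,0]))
    print('slide',d.round(2),'twist',round(-(yaw-cur),2),'| tcp',s['eef_pos'].round(2),'yaw',round(cur,2),'tilt',M[2].round(4),'F',s['wrist_force'].round(2),'T',s['torque'].round(2),'op',round(s['opening'],3),'t',round(s['clock'],2))
E
python3 -c "
from h import *
go(523,-198,200,9.3)"
```

```text
slide [ 40.16 -26.02   3.07] twist 14.06 | tcp [ 257.57 -596.18  230.16] yaw 23.36 tilt [ 2.e-04 -2.e-03 -1.e+00] F [-0.4   0.01 -0.14] T [ 0.01 -0.   -0.02] op 0.999 t 0.1
```

Emit:
step_arm(
  targets=[
    {"slide": [40.16,-26.0,3.0],"twist": 14.0,"claw": 1},
    {"slide": [40.16,-26.0,3.0],"twist": 14.0,"claw": 1},
    {"slide": [40.16,-26.0,3.0],"twist": 14.0,"claw": 1},
    {"slide": [40.16,-26.0,3.0],"twist": 14.0,"claw": 1},
    {"slide": [40.16,-26.0,3.0],"twist": 14.0,"claw": 1},
    {"slide": [40.16,-26.0,3.0],"twist": 14.0,"claw": 1},
    {"slide": [40.16,-26.0,3.0],"twist": 14.0,"claw": 1},
    {"slide": [40.16,-26.0,3.0],"twist": 14.0,"claw": 1},
  ],
)

```text
clock: 0.9
eef_pos: [479.5, -262.4, 205.3]
tcp_rot: [-0.001, 0.997, 0.082, -0.0]
wrist_force: [1.3, -0.8, -0.2]
opening: 0.996
```

```bash
python3 -c "
from h import *
go(523,-198,200,9.3)"
```

```text
slide [ 5.34 -5.65  0.54] twist 0.06 | tcp [ 479.52 -262.41  205.33] yaw 9.36 tilt [-5.0e-04 -2.1e-03 -1.0e+00] F [ 1.34 -0.79 -0.24] T [-0.   -0.01  0.01] op 0.996 t 0.9
```

Emit:
step_arm(
  targets=[
    {"slide": [5.34,-5.65,0.54],"twist": 0,"claw": 1},
    {"slide": [5.34,-5.65,0.54],"twist": 0,"claw": 1},
    {"slide": [5.34,-5.65,0.54],"twist": 0,"claw": 1},
    {"slide": [5.34,-5.65,0.54],"twist": 0,"claw": 1},
  ],
)

```text
clock: 1.3
eef_pos: [522.9, -197.4, 199.4]
tcp_rot: [-0.001, 0.997, 0.082, -0.001]
wrist_force: [-0.5, -0.4, 0.3]
opening: 1.002
```

```bash
python3 - <<'E'
from h import *
im=grab('wrist'); cv2.imwrite('pics/w1.png',im['pixels']); W=cloud(im); z=W[...,2]
def rect(m,name):
    q=W[m][:,:2].astype(np.float32); c,s,an=cv2.minAreaRect(q); print(name,np.round(c,1),np.round(s,1),round(an,2),len(q), 'z',np.nanpercentile(W[m][:,2],[5,50,95]).round(1))
D=(np.hypot(W[...,0]-523,W[...,1]+198)<60)
rect(D&(z>118)&(z<132),'grip')
D=(np.hypot(W[...,0]-523,W[...,1]+198)<130)
rect(D&(z>43)&(z<54),'bar')
go(523,-198,73,9.3)
E
```

```text
grip [ 523.9 -197.5] [46.1 22. ] 8.8 2455 z [122.2 124.6 125.8]
bar [ 524.2 -197.8] [199.1  21.6] 8.95 4037 z [46.5 47.8 49. ]
slide [6.000e-02 1.000e-02 1.266e+01] twist 0.06 | tcp [ 522.64 -198.21  199.65] yaw 9.36 tilt [-0.0014 -0.0022 -1.    ] F [-0.11  0.17 -0.41] T [-0.01 -0.02  0.03] op 1.002 t 1.35
```

View pics/w1.png

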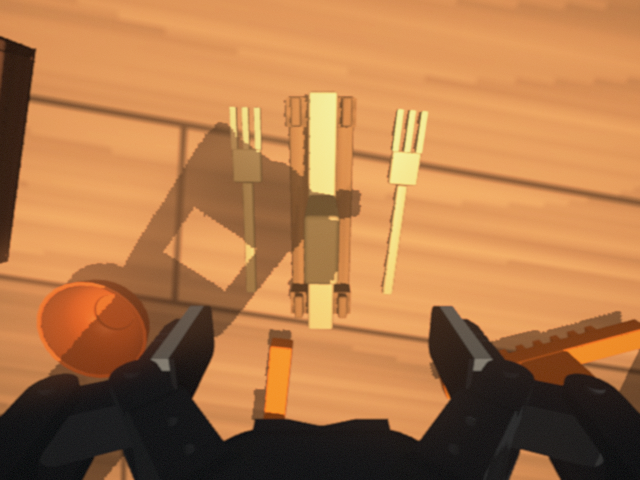

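The wrist view shows the bamboo rake centred at (322,210) between the lips, with the forks at (247,200) and (400,200) clear of the finger lines. Wrist and top measurements agree within 1 mm.

Emit:
step_arm(
  targets=[
    {"slide": [0.14,-0.05,4],"twist": 0.5,"claw": 1},
    {"slide": [0.14,-0.05,8],"twist": 0.5,"claw": 1},
    {"slide": [0.14,-0.05,11],"twist": 0.5,"claw": 1},
    {"slide": [0.14,-0.05,12.7],"twist": 0.5,"claw": 1},
    {"slide": [0.14,-0.05,12.7],"twist": 0.5,"claw": 1},
    {"slide": [0.14,-0.05,12.7],"twist": 0.5,"claw": 0.4},
    {"slide": [0.14,-0.05,12.7],"twist": 0.5,"claw": 0.2},
    {"slide": [0.14,-0.05,12.7],"twist": 0.5,"claw": 0},
  ],
)

```text
clock: 2.15
eef_pos: [524.8, -198.1, 74.6]
tcp_rot: [-0.0, 0.997, 0.077, 0.001]
wrist_force: [-0.2, 0.6, -0.1]
opening: 0.513
```

Emit:
step_arm(
  targets=[
    {"slide": [0,0,0],"twist": 0,"claw": 0},
    {"slide": [0,0,0],"twist": 0,"claw": 0},
    {"slide": [0,0,0],"twist": 0,"claw": 0},
    {"slide": [0,0,0],"twist": 0,"claw": 0},
    {"slide": [0,0,0],"twist": 0,"claw": 0},
    {"slide": [0,0,0],"twist": 0,"claw": 0},
  ],
)

```text
clock: 2.75
eef_pos: [525.5, -198.5, 75.8]
tcp_rot: [0.0, 0.997, 0.077, 0.001]
wrist_force: [-1.1, 0.7, 5.9]
opening: 0.251
```

```bash
python3 -c "
from h import *
go(524,-197.7,73,8.9)"
```

```text
slide [-0.13 -0.1   0.28] twist -0.06 | tcp [ 525.48 -198.5    75.78] yaw 8.84 tilt [ 0.0026  0.001  -1.    ] F [-1.14  0.68  5.89] T [-0.01  0.12 -0.05] op 0.251 t 2.75
```

Gripped (opening about 21 mm). Lift.

Emit:
step_arm(
  targets=[
    {"slide": [0,0,-1],"twist": 0,"claw": 0},
    {"slide": [0,0,-3],"twist": 0,"claw": 0},
    {"slide": [0,0,-6],"twist": 0,"claw": 0},
    {"slide": [0,0,-9],"twist": 0,"claw": 0},
    {"slide": [0,0,-10],"twist": 0,"claw": 0},
    {"slide": [0,0,-10],"twist": 0,"claw": 0},
    {"slide": [0,0,-10],"twist": 0,"claw": 0},
  ],
)

```text
clock: 3.45
eef_pos: [524.4, -198.0, 174.3]
tcp_rot: [-0.0, 0.997, 0.077, 0.0]
wrist_force: [0.0, 1.0, -1.3]
opening: 0.249
```

```bash
python3 - <<'E'
from h import *
im=grab('side'); W=cloud(im); z=W[...,2]
s,M=tool(); x,y,zz=s['eef_pos']
cv2.imwrite('pics/s2.png',cv2.resize(im['pixels'][100:400,80:480],(800,600)))
hsv=cv2.cvtColor(im['pixels'],cv2.COLOR_BGR2HSV)
# tray seen: tray target: shelf y=-80 in tray
c=np.array([542.8,195.5]); a=np.radians(-11.1); ey=np.array([-np.sin(a),np.cos(a)])
q=c-80*ey; print('target xy',q)
D=(abs((W[...,0]-x)*np.sin(np.radians(8.9))-(W[...,1]-y)*np.cos(np.radians(8.9)))<25)&(abs(W[...,0]-x)<130)&(z>105)&(z<152)
p=W[D]; e=np.array([np.cos(np.radians(8.9)),np.sin(np.radians(8.9))]); s_=(p[:,:2]-[x,y])@e
print(len(p),np.nanpercentile(s_,[1,99]),np.nanpercentile(p[:,2],[1,5,50,95,99]))
for l,h in((-98,-80),(-80,-60),(-60,-40),(40,60),(60,80),(80,98)):
    k=(s_>l)&(s_<h); print(l,k.sum(),np.nanpercentile(p[k,2],[2,50,98]).round(1))
go(q[0],q[1],160,-11.1)
E
```

```text
target xy [527.39824268 116.99658688]
1208 [-97.86932776  97.06708216] [113.20266374 116.82375339 138.56161045 146.09907887 150.50573145]
-98 101 [127.6 140.8 145.8]
-80 129 [114.4 138.5 145.9]
-60 131 [114.  138.5 145.8]
40 126 [113.7 138.2 145.3]
60 118 [114.6 138.5 145.4]
80 92 [127.5 140.6 145.5]
slide [  5.17 -31.06   1.39] twist 19.94 | tcp [ 524.07 -197.87  173.58] yaw 8.84 tilt [-3.0e-04 -1.1e-03 -1.0e+00] F [ 0.2  -0.3  -1.86] T [ 0.02 -0.03  0.03] op 0.246 t 3.5
```

View pics/s2.png

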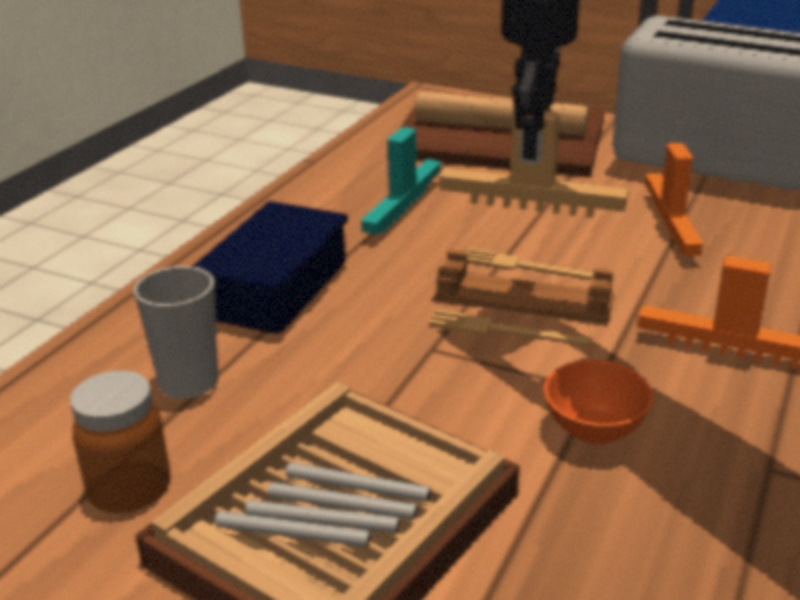

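The side view shows the rake held level with its bar at (535,188) in the crop, tines down, the rest empty and the forks undisturbed. The wide shelf is the end nearest the rest. Carry on over the shelf.

Emit:
step_arm(
  targets=[
    {"slide": [0.5,-4,0],"twist": 2.5,"claw": 0},
    {"slide": [5.2,-31,1],"twist": 20,"claw": 0},
    {"slide": [5.2,-31,1],"twist": 20,"claw": 0},
    {"slide": [5.2,-31,1],"twist": 20,"claw": 0},
    {"slide": [5.2,-31,1],"twist": 20,"claw": 0},
    {"slide": [5.2,-31,1],"twist": 20,"claw": 0},
    {"slide": [5.2,-31,1],"twist": 20,"claw": 0},
    {"slide": [5.2,-31,1],"twist": 20,"claw": 0},
  ],
)

```text
clock: 4.3
eef_pos: [526.1, 119.8, 161.3]
tcp_rot: [-0.001, 0.996, -0.095, -0.002]
wrist_force: [0.1, 0.1, -2.4]
opening: 0.249
```

Emit:
step_arm(
  targets=[
    {"slide": [0,0,0],"twist": 0,"claw": 0},
    {"slide": [0,0,0],"twist": 0,"claw": 0},
  ],
)

```text
clock: 4.5
eef_pos: [525.1, 119.1, 159.6]
tcp_rot: [-0.0, 0.995, -0.095, -0.004]
wrist_force: [-0.8, 0.5, -2.0]
opening: 0.252
```

```bash
python3 - <<'E'
from h import *
go(527.4,117,110,-11.1)
im=grab('top'); W=cloud(im); z=W[...,2]
def rect(m,name):
    q=W[m][:,:2].astype(np.float32); c,s,an=cv2.minAreaRect(q); print(name,np.round(c,1),np.round(s,1),round(an,2),len(q),np.nanmedian(z[m]))
s,M=tool(); p=s['eef_pos']
rect((z>p[2]-36)&(z<p[2]-22)&(np.hypot(W[...,0]-p[0],W[...,1]-p[1])<115),'bar')
im=grab('wrist'); W=cloud(im); z=W[...,2]
rect((z>12)&(z<50)&(W[...,1]>60)&(W[...,1]<340)&(W[...,0]>400)&(W[...,0]<665),'tray wrist')
cv2.imwrite('pics/w3.png',im['pixels'])
E
```

```text
slide [0.3  0.16 4.96] twist 0.21 | tcp [525.12 119.14 159.64] yaw -10.89 tilt [-7.8e-03  5.0e-04 -1.0e+00] F [-0.77  0.51 -1.97] T [-0.02 -0.04 -0.02] op 0.252 t 4.5
bar [587.3 100.6] [70.5 20.3] 0.01 189 130.405716720688
tray wrist [542.9 196.5] [236.8 202. ] 78.87 65253 31.07970943879853
```

View pics/w3.png

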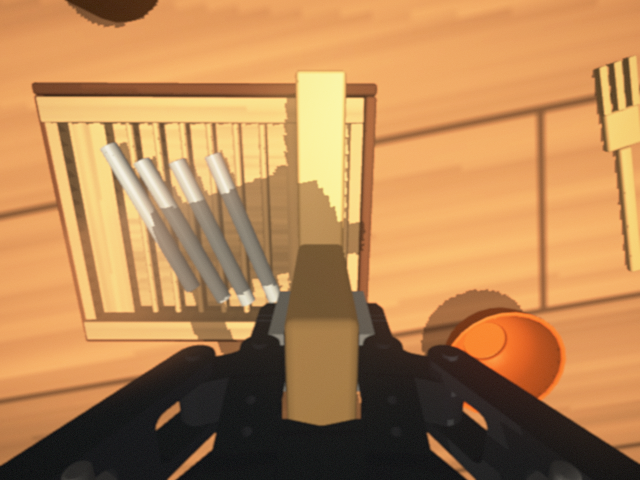

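The wrist view shows the rake over the shelf at (320,180), with the straws at (105–280,145–300) ahead of it. The tray pose agrees in both cameras: (543,196), yaw −11.1°. Descend to just above the rails.

Emit:
step_arm(
  targets=[
    {"slide": [0.1,0.1,2],"twist": 0.2,"claw": 0},
    {"slide": [0.2,0.2,4],"twist": 0.2,"claw": 0},
    {"slide": [0.27,0.2,5.5],"twist": 0.2,"claw": 0},
    {"slide": [0.27,0.2,6],"twist": 0.2,"claw": 0},
    {"slide": [0.27,0.2,6],"twist": 0.2,"claw": 0},
    {"slide": [0.27,0.2,6],"twist": 0.2,"claw": 0},
  ],
)

```text
clock: 5.2
eef_pos: [528.3, 116.1, 101.4]
tcp_rot: [-0.0, 0.995, -0.097, -0.002]
wrist_force: [0.4, 0.0, -1.7]
opening: 0.25
```

```bash
python3 -c "
from h import *
go(527.3,116.5,90,-11.1)
manip.get_image('top')
go(527.3,116.5,90,-11.1)"
```

```text
slide [-0.1  -0.02  1.14] twist -0.07 | tcp [528.33 116.12 101.38] yaw -11.17 tilt [-4.9e-03 -4.0e-04 -1.0e+00] F [ 0.38  0.04 -1.74] T [-0.07 -0.07  0.04] op 0.25 t 5.2
slide [-0.12 -0.    1.17] twist -0.06 | tcp [528.52 116.25 101.71] yaw -11.16 tilt [-4.2e-03 -6.0e-04 -1.0e+00] F [-0.19 -0.32 -1.27] T [ 0.07 -0.01  0.02] op 0.246 t 5.25
```

Emit:
step_arm(
  targets=[
    {"slide": [-0.1,0,0.3],"twist": 0,"claw": 0},
    {"slide": [-0.1,0,0.6],"twist": 0,"claw": 0},
    {"slide": [-0.1,0,0.9],"twist": 0,"claw": 0},
    {"slide": [-0.1,0,1.0],"twist": 0,"claw": 0},
    {"slide": [-0.1,0,1.0],"twist": 0,"claw": 0},
  ],
)

```text
clock: 5.75
eef_pos: [527.3, 116.5, 91.3]
tcp_rot: [-0.0, 0.995, -0.097, -0.002]
wrist_force: [0.0, -0.7, -1.3]
opening: 0.249
```

Emit:
step_arm(
  targets=[
    {"slide": [0,0,0.1],"twist": 0,"claw": 0},
    {"slide": [0,0,0.2],"twist": 0,"claw": 0},
    {"slide": [0,0,0.2],"twist": 0,"claw": 0},
  ],
)

```text
clock: 6.05
eef_pos: [527.3, 116.5, 89.5]
tcp_rot: [-0.0, 0.995, -0.097, -0.002]
wrist_force: [-0.6, 0.1, -0.1]
opening: 0.246
```

Emit:
step_arm(
  targets=[
    {"slide": [0,0,0.1],"twist": 0,"claw": 0},
    {"slide": [0,0,0.1],"twist": 0,"claw": 0},
  ],
)

```text
clock: 6.25
eef_pos: [527.6, 116.6, 89.0]
tcp_rot: [-0.0, 0.995, -0.097, -0.002]
wrist_force: [-2.1, -0.3, 2.8]
opening: 0.25
```

```bash
python3 -c "
from h import *
go(543+85*.1928,196+85*.981,89,-11.1)
manip.get_image('top')
go(543+85*.1928,196+85*.981,89,-11.1)"
```

```text
slide [-3.000e-02 -1.659e+01  1.000e-02] twist -0.05 | tcp [527.58 116.56  89.05] yaw -11.15 tilt [-4.2e-03 -6.0e-04 -1.0e+00] F [-2.06 -0.29  2.82] T [-0.08  0.09 -0.02] op 0.25 t 6.25
slide [-3.000e-02 -1.659e+01  1.000e-02] twist -0.06 | tcp [527.57 116.55  89.04] yaw -11.16 tilt [-4.3e-03 -5.0e-04 -1.0e+00] F [-1.33 -0.36  2.24] T [-0.07  0.14 -0.04] op 0.249 t 6.3
```

Emit:
step_arm(
  targets=[
    {"slide": [0,0,0.05],"twist": 0,"claw": 0},
    {"slide": [0,0,0.1],"twist": 0,"claw": 0},
    {"slide": [0,0,0.1],"twist": 0,"claw": 0},
  ],
)

```text
clock: 6.6
eef_pos: [527.8, 116.6, 88.6]
tcp_rot: [-0.001, 0.995, -0.097, -0.002]
wrist_force: [-3.0, -0.3, 4.8]
opening: 0.248
```

```bash
python3 -c "
from h import *
go(543+85*.1928,196+85*.981,89,-11.1)"
```

```text
slide [ -0.05 -16.58  -0.03] twist -0.06 | tcp [527.81 116.6   88.57] yaw -11.16 tilt [-3.8e-03 -7.0e-04 -1.0e+00] F [-3.   -0.31  4.82] T [-0.12  0.21 -0.07] op 0.248 t 6.6
```

Contact found at TCP z of about 89.2, so the rails are about 43 mm high; net press is about 5 N. Start combing.

Emit:
step_arm(
  targets=[
    {"slide": [0,-0.3,0.02],"twist": 0,"claw": 0},
    {"slide": [0,-0.6,0.02],"twist": 0,"claw": 0},
    {"slide": [0,-0.9,0.03],"twist": 0,"claw": 0},
    {"slide": [0,-1.2,0.03],"twist": 0,"claw": 0},
    {"slide": [0,-1.5,0.03],"twist": 0,"claw": 0},
    {"slide": [0,-1.8,0.03],"twist": 0,"claw": 0},
    {"slide": [0,-2.1,0.03],"twist": 0,"claw": 0},
    {"slide": [0,-2.4,0.03],"twist": 0,"claw": 0},
  ],
)

```text
clock: 7.4
eef_pos: [532.7, 140.4, 88.5]
tcp_rot: [-0.0, 0.995, -0.097, -0.002]
wrist_force: [-0.3, -2.1, 4.3]
opening: 0.251
```

```bash
python3 -c "
from h import *
go(543+85*.1928,196+85*.981,89,-11.1)"
```

```text
slide [ -0.07 -14.16  -0.04] twist -0.05 | tcp [532.73 140.36  88.53] yaw -11.15 tilt [-3.2e-03 -7.0e-04 -1.0e+00] F [-0.3  -2.13  4.3 ] T [-0.79 -0.46 -0.28] op 0.251 t 7.4
```

Emit:
step_arm(
  targets=[
    {"slide": [-0.01,-0.3,0.02],"twist": 0,"claw": 0},
    {"slide": [-0.01,-0.6,0.02],"twist": 0,"claw": 0},
    {"slide": [-0.02,-0.9,0.03],"twist": 0,"claw": 0},
    {"slide": [-0.02,-1.2,0.03],"twist": 0,"claw": 0},
    {"slide": [-0.03,-1.4,0.03],"twist": 0,"claw": 0},
    {"slide": [-0.03,-1.6,0.03],"twist": 0,"claw": 0},
    {"slide": [-0.03,-1.8,0.03],"twist": 0,"claw": 0},
    {"slide": [-0.03,-2.0,0.03],"twist": 0,"claw": 0},
  ],
)

```text
clock: 8.2
eef_pos: [536.4, 160.3, 88.5]
tcp_rot: [-0.0, 0.995, -0.097, -0.001]
wrist_force: [-0.6, -1.8, 4.2]
opening: 0.246
```

```bash
python3 - <<'E'
from h import *
go(543+85*.1928,196+85*.981,89,-11.1)
a=grab('side'); cv2.imwrite('pics/c1.png',cv2.resize(a['pixels'][250:470,130:400],(800,650*800//800))[:600])
E
```

```text
slide [ -0.04 -12.12  -0.04] twist -0.03 | tcp [536.42 160.34  88.48] yaw -11.13 tilt [-3.e-03 -7.e-04 -1.e+00] F [-0.57 -1.79  4.17] T [-0.67 -0.39 -0.08] op 0.246 t 8.2
```

View pics/c1.png

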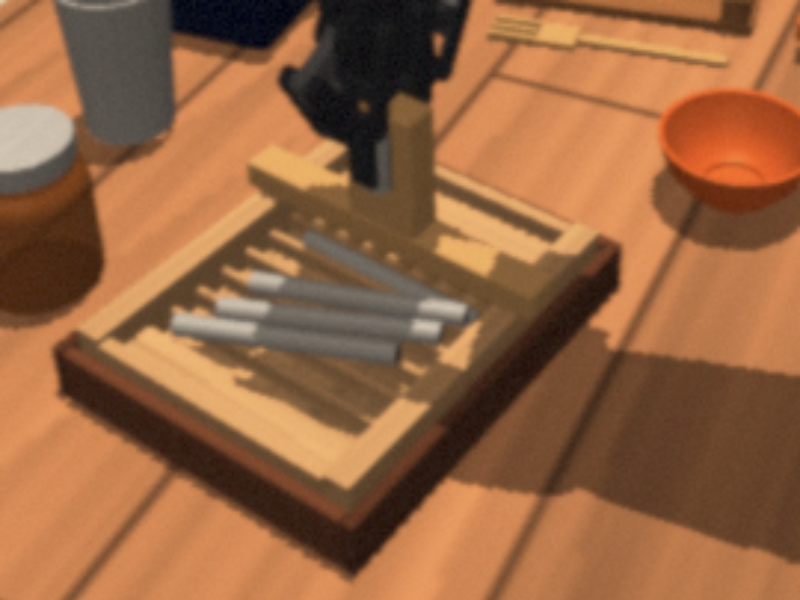

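The bar rests across both rails (250–560,150–290 in the crop). The nearest straw, (310,240)–(475,310), has already swung almost into line with the grooves; the other three still lie askew. Comb on at 20 mm/s.

Emit:
step_arm(
  targets=[
    {"slide": [-0.01,-0.2,0.02],"twist": 0,"claw": 0},
    {"slide": [-0.01,-0.4,0.02],"twist": 0,"claw": 0},
    {"slide": [-0.01,-0.6,0.03],"twist": 0,"claw": 0},
    {"slide": [-0.02,-0.8,0.03],"twist": 0,"claw": 0},
    {"slide": [-0.02,-1.0,0.03],"twist": 0,"claw": 0},
    {"slide": [-0.02,-1.2,0.03],"twist": 0,"claw": 0},
    {"slide": [-0.02,-1.4,0.03],"twist": 0,"claw": 0},
    {"slide": [-0.02,-1.6,0.03],"twist": 0,"claw": 0},
  ],
)

```text
clock: 9.05
eef_pos: [539.5, 176.5, 88.5]
tcp_rot: [-0.0, 0.995, -0.097, -0.001]
wrist_force: [-0.5, -1.7, 5.9]
opening: 0.25
```

Emit:
step_arm(
  targets=[
    {"slide": [-0.01,-0.2,0.02],"twist": 0,"claw": 0},
    {"slide": [-0.01,-0.4,0.02],"twist": 0,"claw": 0},
    {"slide": [-0.01,-0.6,0.03],"twist": 0,"claw": 0},
    {"slide": [-0.02,-0.8,0.03],"twist": 0,"claw": 0},
    {"slide": [-0.02,-1.0,0.03],"twist": 0,"claw": 0},
    {"slide": [-0.02,-1.2,0.03],"twist": 0,"claw": 0},
    {"slide": [-0.02,-1.4,0.03],"twist": 0,"claw": 0},
    {"slide": [-0.02,-1.6,0.03],"twist": 0,"claw": 0},
  ],
)

```text
clock: 9.85
eef_pos: [542.4, 192.3, 88.5]
tcp_rot: [-0.0, 0.995, -0.096, -0.001]
wrist_force: [0.2, -3.4, 5.2]
opening: 0.251
```

```bash
python3 - <<'E'
from h import *
go(543+85*.1928,196+85*.981,89,-11.1)
a=grab('side'); cv2.imwrite('pics/c2.png',cv2.resize(a['pixels'][250:470,130:400],(800,650*800//800))[:600])
E
```

```text
slide [-0.   -8.87 -0.05] twist 0.04 | tcp [542.38 192.3   88.47] yaw -11.06 tilt [-2.6e-03 -1.0e-04 -1.0e+00] F [ 0.18 -3.38  5.19] T [-0.77 -0.37 -0.02] op 0.251 t 9.85
```

View pics/c2.png

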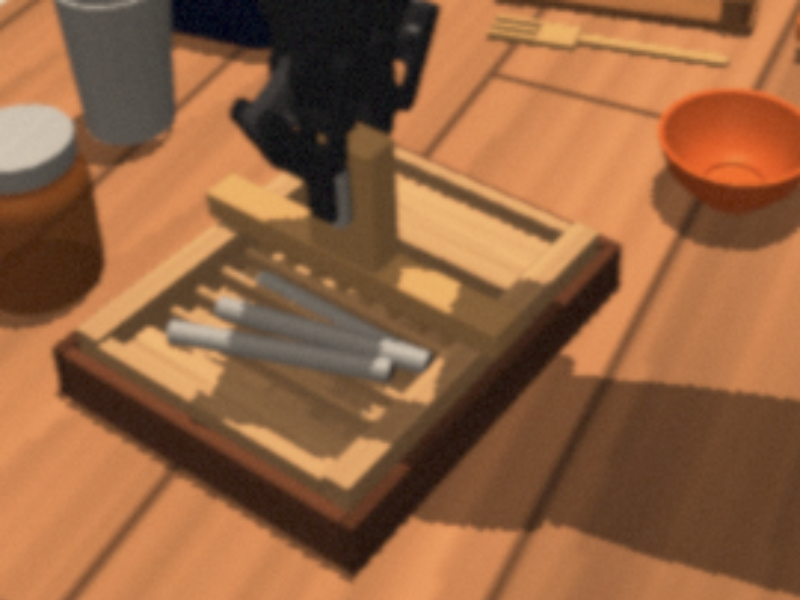

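Only three straws remain ahead of the bar, so one has dropped in and been passed. The next, (255,275)–(430,355), is swinging into line. Forces are light, so carry on.

Emit:
step_arm(
  targets=[
    {"slide": [0,-0.2,0.01],"twist": 0,"claw": 0},
    {"slide": [0,-0.4,0.01],"twist": 0,"claw": 0},
    {"slide": [0,-0.6,0.02],"twist": 0,"claw": 0},
    {"slide": [0,-0.8,0.02],"twist": 0,"claw": 0},
    {"slide": [-0.01,-1.0,0.02],"twist": 0,"claw": 0},
    {"slide": [-0.01,-1.2,0.02],"twist": 0,"claw": 0},
    {"slide": [-0.01,-1.4,0.02],"twist": 0,"claw": 0},
    {"slide": [-0.01,-1.6,0.02],"twist": 0,"claw": 0},
  ],
)

```text
clock: 10.7
eef_pos: [545.3, 208.4, 88.5]
tcp_rot: [-0.0, 0.995, -0.096, -0.001]
wrist_force: [-1.3, -3.2, 6.4]
opening: 0.246
```

```bash
python3 -c "
from h import *
go(543+85*.1928,196+85*.981,89,-11.1)"
```

```text
slide [ 0.02 -7.24 -0.05] twist 0.08 | tcp [545.34 208.41  88.48] yaw -11.02 tilt [-2.7e-03  1.0e-04 -1.0e+00] F [-1.31 -3.23  6.36] T [-0.77 -0.34 -0.03] op 0.246 t 10.7
```

Emit:
step_arm(
  targets=[
    {"slide": [0,-0.2,0.02],"twist": 0,"claw": 0},
    {"slide": [0,-0.4,0.02],"twist": 0,"claw": 0},
    {"slide": [0,-0.6,0.02],"twist": 0,"claw": 0},
    {"slide": [0,-0.8,0.02],"twist": 0,"claw": 0},
    {"slide": [-0.01,-1.0,0.02],"twist": 0,"claw": 0},
    {"slide": [-0.01,-1.2,0.02],"twist": 0,"claw": 0},
    {"slide": [-0.01,-1.4,0.02],"twist": 0,"claw": 0},
    {"slide": [-0.01,-1.6,0.02],"twist": 0,"claw": 0},
  ],
)

```text
clock: 11.5
eef_pos: [548.3, 224.3, 88.4]
tcp_rot: [0.0, 0.995, -0.096, -0.001]
wrist_force: [-1.0, -2.9, 5.3]
opening: 0.249
```

```bash
python3 - <<'E'
from h import *
go(543+85*.1928,196+85*.981,89,-11.1)
a=grab('side'); cv2.imwrite('pics/c3.png',cv2.resize(a['pixels'][250:470,130:400],(800,650*800//800))[:600])
E
```

```text
slide [ 0.04 -5.62 -0.06] twist 0.11 | tcp [548.27 224.32  88.45] yaw -10.99 tilt [-2.9e-03  5.0e-04 -1.0e+00] F [-1.01 -2.94  5.3 ] T [-0.74 -0.36 -0.11] op 0.249 t 11.5
```

View pics/c3.png

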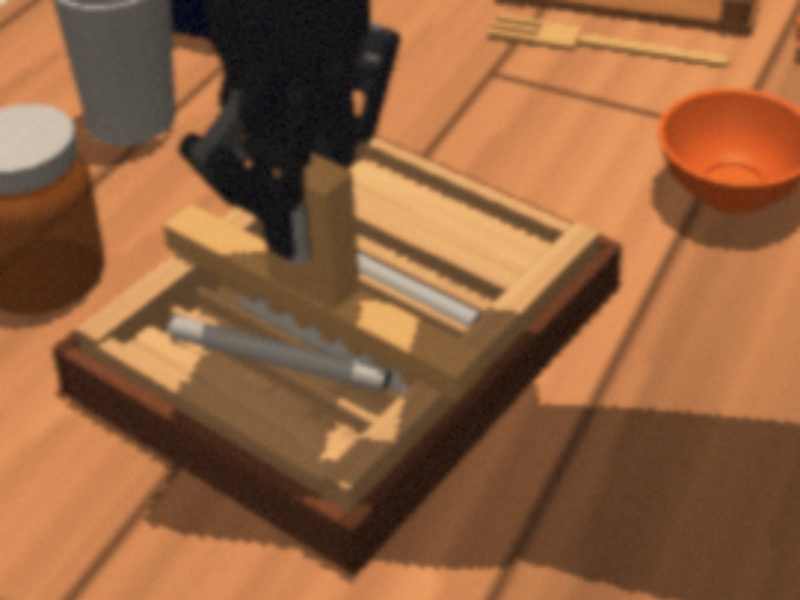

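One straw is seated behind the bar at (420,290). A third sits in line just ahead of the tines, (240,300)–(400,385), and the last is still askew above it. Comb on.

Emit:
step_arm(
  targets=[
    {"slide": [0,-0.2,0.01],"twist": 0.1,"claw": 0},
    {"slide": [0,-0.4,0.02],"twist": 0.1,"claw": 0},
    {"slide": [0,-0.6,0.02],"twist": 0.1,"claw": 0},
    {"slide": [0,-0.8,0.02],"twist": 0.1,"claw": 0},
    {"slide": [0,-1.0,0.02],"twist": 0.1,"claw": 0},
    {"slide": [0,-1.2,0.02],"twist": 0.1,"claw": 0},
    {"slide": [0,-1.4,0.02],"twist": 0.1,"claw": 0},
    {"slide": [0,-1.6,0.02],"twist": 0.1,"claw": 0},
  ],
)

```text
clock: 12.35
eef_pos: [551.3, 240.5, 88.4]
tcp_rot: [0.0, 0.995, -0.096, -0.002]
wrist_force: [-0.6, -2.4, 5.2]
opening: 0.251
```

Emit:
step_arm(
  targets=[
    {"slide": [0,-0.2,0.02],"twist": 0.1,"claw": 0},
    {"slide": [0,-0.4,0.02],"twist": 0.1,"claw": 0},
    {"slide": [0,-0.6,0.02],"twist": 0.1,"claw": 0},
    {"slide": [0,-0.8,0.02],"twist": 0.1,"claw": 0},
    {"slide": [0,-1.0,0.02],"twist": 0.1,"claw": 0},
    {"slide": [0,-1.2,0.02],"twist": 0.1,"claw": 0},
    {"slide": [0,-1.4,0.02],"twist": 0.1,"claw": 0},
  ],
)

```text
clock: 13.05
eef_pos: [553.9, 254.5, 88.4]
tcp_rot: [0.0, 0.995, -0.097, -0.002]
wrist_force: [-0.2, -1.8, 5.6]
opening: 0.25
```

```bash
python3 - <<'E'
from h import *
go(543+85*.1928,196+85*.981,89,-11.1)
a=grab('side'); cv2.imwrite('pics/c4.png',cv2.resize(a['pixels'][250:470,130:400],(800,650*800//800))[:600])
E
```

```text
slide [ 0.06 -2.55 -0.06] twist -0.02 | tcp [553.9  254.47  88.42] yaw -11.12 tilt [-3.1e-03  9.0e-04 -1.0e+00] F [-0.17 -1.85  5.56] T [-0.74 -0.36 -0.1 ] op 0.25 t 13.05
```

View pics/c4.png

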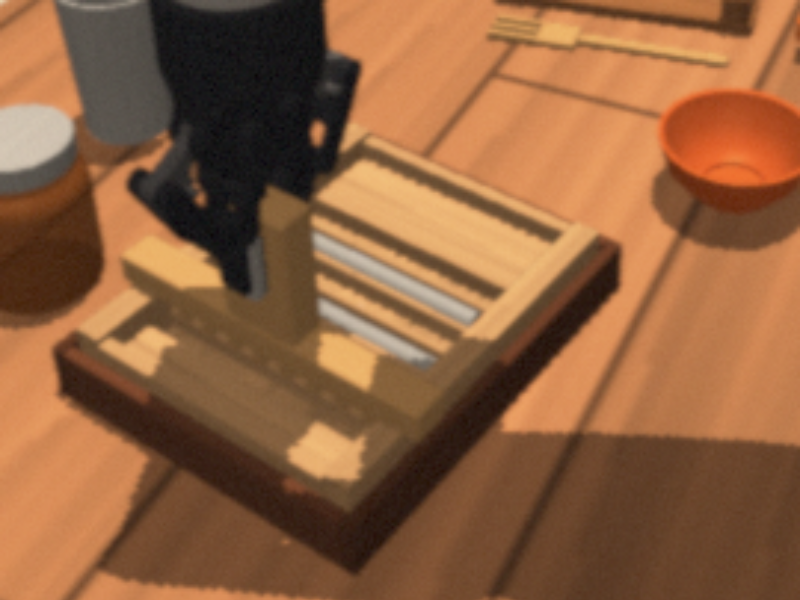

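Two straws are seated behind the bar, (390,280) and (370,330). None is left ahead of the tines, so the other two are under or behind the bar. Finish onto the far shelf.

Emit:
step_arm(
  targets=[
    {"slide": [0.01,-0.3,0.01],"twist": 0,"claw": 0},
    {"slide": [0.02,-0.6,0.02],"twist": 0,"claw": 0},
    {"slide": [0.03,-0.9,0.02],"twist": 0,"claw": 0},
    {"slide": [0.04,-1.2,0.02],"twist": 0,"claw": 0},
    {"slide": [0.05,-1.5,0.02],"twist": 0,"claw": 0},
    {"slide": [0.05,-1.9,0.02],"twist": 0,"claw": 0},
    {"slide": [0.05,-2.3,0.02],"twist": 0,"claw": 0},
    {"slide": [0.05,-2.6,0.02],"twist": 0,"claw": 0},
  ],
)

```text
clock: 13.9
eef_pos: [559.3, 280.6, 88.4]
tcp_rot: [0.0, 0.995, -0.097, -0.002]
wrist_force: [-1.1, -2.0, 5.8]
opening: 0.252
```

Emit:
step_arm(
  targets=[
    {"slide": [0,0,-0.5],"twist": 0,"claw": 0},
    {"slide": [0,0,-2],"twist": 0,"claw": 0},
    {"slide": [0,0,-5],"twist": 0,"claw": 0},
    {"slide": [0,0,-8],"twist": 0,"claw": 0},
    {"slide": [0,0,-8.5],"twist": 0,"claw": 0},
    {"slide": [0,0,-8.5],"twist": 0,"claw": 0},
  ],
)

```text
clock: 14.5
eef_pos: [559.8, 281.0, 174.5]
tcp_rot: [-0.0, 0.995, -0.097, -0.001]
wrist_force: [-0.5, -0.0, -3.1]
opening: 0.257
```

```bash
python3 - <<'E'
from h import *
go(524.0,-197.9,174,8.84)
a=np.radians(-11.1); ex=np.array([np.cos(a),np.sin(a)]); ey=np.array([-np.sin(a),np.cos(a)])
im=grab('side'); W=cloud(im); hsv=cv2.cvtColor(im['pixels'],cv2.COLOR_BGR2HSV)
d=W[...,:2]-[542.9,196]; X=d@ex; Y=d@ey
m=(abs(X)<72)&(abs(Y)<100)&(W[...,2]>8)&(W[...,2]<60)&(hsv[...,1]<70)&(hsv[...,2]>70)
n,l,st,ce=cv2.connectedComponentsWithStats(m.astype(np.uint8))
for i in range(1,n):
    if st[i,4]>25:
        k=l==i; f=np.polyfit(X[k],Y[k],1); print(ce[i].round(),st[i,4],'y',np.median(Y[k]).round(1),'x',X[k].min().round(),X[k].max().round(),'deg',np.degrees(np.arctan(f[0])).round(1),'ztop',np.percentile(W[k][:,2],90).round(1))
cv2.imwrite('pics/c5.png',cv2.resize(im['pixels'][250:470,130:400],(800,650))[:600])
E
```

```text
slide [ 5.68 47.68 -0.  ] twist -19.92 | tcp [559.84 280.97 174.47] yaw -11.08 tilt [-2.e-03 -8.e-04 -1.e+00] F [-0.46 -0.02 -3.08] T [-0.08 -0.04  0.04] op 0.257 t 14.5
[264. 344.] 282 y -25.4 x -63.0 58.0 deg -1.1 ztop 26.8
[240. 365.] 369 y 32.7 x -64.0 52.0 deg 0.1 ztop 26.4
[229. 371.] 438 y 51.3 x -59.0 65.0 deg -0.2 ztop 26.5
[266. 368.] 99 y 14.3 x -63.0 -28.0 deg -1.2 ztop 26.7
```

View pics/c5.png

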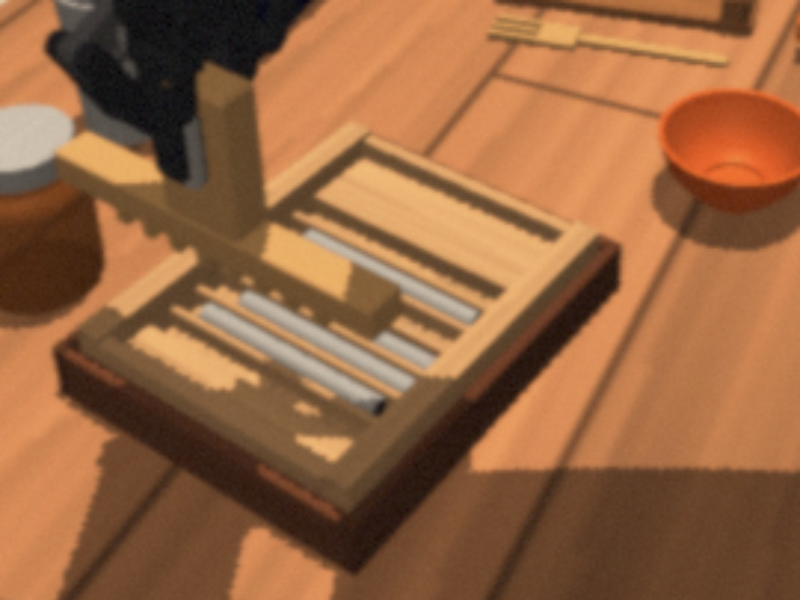

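All four straws lie in separate grooves at tray y of about −25, 14, 33 and 51 mm, parallel within 1.2°. Their tops are at about z 26.6, level with the ridges. Now return the rake.

Emit:
step_arm(
  targets=[
    {"slide": [0.5,4,-0.5],"twist": -2,"claw": 0},
    {"slide": [1.1,9,-0.5],"twist": -4,"claw": 0},
    {"slide": [1.7,14,-0.5],"twist": -6,"claw": 0},
    {"slide": [2.3,19,-0.5],"twist": -8,"claw": 0},
    {"slide": [2.9,24,-0.5],"twist": -10,"claw": 0},
    {"slide": [3.5,29,-0.5],"twist": -12,"claw": 0},
    {"slide": [4.1,34,-0.5],"twist": -15,"claw": 0},
    {"slide": [4.4,37,-0.5],"twist": -17,"claw": 0},
  ],
)

```text
clock: 15.35
eef_pos: [529.0, -93.4, 175.0]
tcp_rot: [-0.001, 0.999, 0.051, -0.004]
wrist_force: [0.6, 0.3, -1.0]
opening: 0.254
```

```bash
python3 -c "
from h import *
go(524.0,-197.9,174,8.84)"
```

```text
slide [-1.57 10.34  0.1 ] twist -2.94 | tcp [528.98 -93.45 175.04] yaw 5.9 tilt [-0.0087 -0.0017 -1.    ] F [ 0.56  0.3  -0.97] T [ 0.03 -0.01  0.03] op 0.254 t 15.35
```

Emit:
step_arm(
  targets=[
    {"slide": [-0.5,3,0.1],"twist": -1,"claw": 0},
    {"slide": [-1,6,0.1],"twist": -2,"claw": 0},
    {"slide": [-1.3,8.5,0.1],"twist": -2.9,"claw": 0},
    {"slide": [-1.57,10.3,0.1],"twist": -2.9,"claw": 0},
    {"slide": [-1.57,10.3,0.1],"twist": -2.9,"claw": 0},
    {"slide": [-1.57,10.3,0.1],"twist": -2.9,"claw": 0},
  ],
)

```text
clock: 15.95
eef_pos: [522.8, -196.9, 171.8]
tcp_rot: [-0.002, 0.997, 0.076, -0.006]
wrist_force: [-0.4, 0.1, -0.9]
opening: 0.248
```

```bash
python3 - <<'E'
from h import *
im=grab('wrist'); W=cloud(im); z=W[...,2]
s,M=tool(); p=s['eef_pos']; go(524.0,-197.9,95,8.84)
def rect(m,name):
    q=W[m][:,:2].astype(np.float32); c,s_,an=cv2.minAreaRect(q); print(name,np.round(c,1),np.round(s_,1),round(an,2),len(q),np.nanmedian(z[m]))
near=np.hypot(W[...,0]-524,W[...,1]+198)<125
rect(near&(z>p[2]-38)&(z<p[2]-22),'bar visible')
e=np.array([-np.sin(.155),np.cos(.155)]); d=(W[...,:2]-[524,-197.8])
rect(near&(z>25)&(z<60)&(abs(d@e)<40),'rest tops visible')
# bar sideways position from visible part
k=near&(z>p[2]-32)&(z<p[2]-24); y=d[k]@e; print('bar y vs old rake line',np.percentile(y,[2,98]).round(1))
E
```

```text
slide [0.16 0.18 7.72] twist -0.04 | tcp [ 523.06 -196.57  172.21] yaw 8.8 tilt [-0.011  -0.0044 -0.9999] F [-0.55 -0.04 -1.66] T [-0.02 -0.01 -0.01] op 0.252 t 16.0
bar visible [ 579.9 -188. ] [79.8 22.1] 8.78 8478 142.81862460326136
rest tops visible [ 608.3 -183. ] [21.9 56. ] 8.78 905 39.01291032754633
bar y vs old rake line [-9.4 11.6]
```

Emit:
step_arm(
  targets=[
    {"slide": [0.05,0.1,2],"twist": 0,"claw": 0},
    {"slide": [0.1,0.1,4],"twist": 0,"claw": 0},
    {"slide": [0.12,0.12,6],"twist": 0,"claw": 0},
    {"slide": [0.14,0.14,7],"twist": 0,"claw": 0},
    {"slide": [0.15,0.14,7.7],"twist": 0,"claw": 0},
    {"slide": [0.15,0.14,7.7],"twist": 0,"claw": 0},
    {"slide": [0.15,0.14,7.7],"twist": 0,"claw": 0},
  ],
)

```text
clock: 16.7
eef_pos: [524.4, -197.5, 96.0]
tcp_rot: [-0.002, 0.997, 0.077, -0.005]
wrist_force: [1.0, 0.3, -0.5]
opening: 0.248
```

```bash
python3 -c "
from h import *
go(524.0,-197.5,77.5,8.9)"
```

```text
slide [-0.02 -0.    1.85] twist -0.08 | tcp [ 524.42 -197.53   95.95] yaw 8.82 tilt [-0.01   -0.0038 -0.9999] F [ 0.97  0.34 -0.51] T [-0.08  0.01 -0.01] op 0.248 t 16.7
```

Emit:
step_arm(
  targets=[
    {"slide": [0,0,0.5],"twist": 0,"claw": 0},
    {"slide": [0,0,1.0],"twist": 0,"claw": 0},
    {"slide": [0,0,1.5],"twist": 0,"claw": 0},
    {"slide": [0,0,1.8],"twist": 0,"claw": 0},
    {"slide": [0,0,1.8],"twist": 0,"claw": 0},
  ],
)

```text
clock: 17.2
eef_pos: [524.0, -197.4, 77.5]
tcp_rot: [-0.002, 0.997, 0.077, -0.005]
wrist_force: [0.1, -0.2, -1.6]
opening: 0.247
```

Emit:
step_arm(
  targets=[
    {"slide": [0,0,0.1],"twist": 0,"claw": 0},
    {"slide": [0,0,0.2],"twist": 0,"claw": 0},
    {"slide": [0,0,0.2],"twist": 0,"claw": 0},
  ],
)

```text
clock: 17.5
eef_pos: [524.4, -197.7, 76.8]
tcp_rot: [-0.001, 0.997, 0.077, -0.005]
wrist_force: [-3.3, 0.3, 4.6]
opening: 0.25
```

```bash
python3 -c "
from h import *
go(524.0,-197.5,75.5,8.9)"
```

```text
slide [-0.04 -0.03  0.13] twist -0.08 | tcp [ 524.43 -197.74   76.8 ] yaw 8.82 tilt [-0.0098 -0.0036 -0.9999] F [-3.25  0.31  4.59] T [0.11 0.15 0.08] op 0.25 t 17.5
```

Seated. Release gently.

Emit:
step_arm(
  targets=[
    {"slide": [0,0,0],"twist": 0,"claw": 0.32},
    {"slide": [0,0,0],"twist": 0,"claw": 0.4},
    {"slide": [0,0,0],"twist": 0,"claw": 0.55},
    {"slide": [0,0,0],"twist": 0,"claw": 0.7},
    {"slide": [0,0,0],"twist": 0,"claw": 0.9},
    {"slide": [0,0,0],"twist": 0,"claw": 1},
    {"slide": [0,0,0],"twist": 0,"claw": 1},
    {"slide": [0,0,0],"twist": 0,"claw": 1},
  ],
)

```text
clock: 18.3
eef_pos: [524.4, -197.7, 76.7]
tcp_rot: [-0.001, 0.997, 0.077, -0.005]
wrist_force: [0.6, -0.4, -0.3]
opening: 1.003
```

Emit:
step_arm(
  targets=[
    {"slide": [-0.05,0,-2],"twist": 0,"claw": 1},
    {"slide": [-0.1,0,-5],"twist": 0,"claw": 1},
    {"slide": [-0.1,0,-9],"twist": 0,"claw": 1},
    {"slide": [-0.1,0,-13],"twist": 0,"claw": 1},
    {"slide": [-0.1,0,-15],"twist": 0,"claw": 1},
    {"slide": [-0.1,0,-15],"twist": 0,"claw": 1},
    {"slide": [-0.1,0,-15],"twist": 0,"claw": 1},
  ],
)

```text
clock: 19.0
eef_pos: [524.8, -198.2, 226.5]
tcp_rot: [-0.001, 0.997, 0.077, -0.005]
wrist_force: [-0.1, -0.7, -1.3]
opening: 0.996
```

```bash
python3 - <<'E'
from h import *
go(524,-197.7,225,8.9)
im=grab('wrist'); W=cloud(im); z=W[...,2]
def rect(m,name):
    q=W[m][:,:2].astype(np.float32); c,s,an=cv2.minAreaRect(q); print(name,np.round(c,1),np.round(s,1),round(an,2),len(q),'z',np.nanpercentile(z[m],[5,50,95]).round(1))
D=np.hypot(W[...,0]-523,W[...,1]+198)
rect((D<60)&(z>118)&(z<132),'grip'); 
m=(D<130)&(z>43)&(z<54); rect(m,'bar')
k=W[m]; print('bar z lo/hi x',np.median(k[k[:,0]<460][:,2]) if (k[:,0]<460).any() else None,np.median(k[k[:,0]>590][:,2]))
a=np.radians(-11.1); ex=np.array([np.cos(a),np.sin(a)]); ey=np.array([-np.sin(a),np.cos(a)])
t=grab('top'); W=cloud(t); hsv=cv2.cvtColor(t['pixels'],cv2.COLOR_BGR2HSV)
d=W[...,:2]-[542.9,196]; X=d@ex; Y=d@ey
m=(abs(X)<72)&(abs(Y)<100)&(W[...,2]>8)&(W[...,2]<60)&(hsv[...,1]<70)&(hsv[...,2]>70)
n,l,st,ce=cv2.connectedComponentsWithStats(m.astype(np.uint8))
for i in range(1,n):
    if st[i,4]>25:
        k=l==i; f=np.polyfit(X[k],Y[k],1); print(ce[i].round(),st[i,4],'y',np.median(Y[k]).round(1),'x',X[k].min().round(),X[k].max().round(),'deg',np.degrees(np.arctan(f[0])).round(1),'ztop',np.percentile(W[k][:,2],90).round(1))
cv2.imwrite('pics/end.png',t['pixels'])
E
```

```text
slide [-0.07 -0.06  0.15] twist -0.08 | tcp [ 524.84 -198.16  226.49] yaw 8.82 tilt [-0.0098 -0.0036 -0.9999] F [-0.14 -0.66 -1.29] T [ 0.01  0.01 -0.04] op 0.996 t 19.0
grip [ 523.2 -198.5] [45.5 21.8] 9.48 1989 z [122.5 124.6 125.8]
bar [ 522.5 -198.7] [199.   21.7] 9.11 3449 z [46.5 47.8 49. ]
bar z lo/hi x 47.72446988598602 47.80707252715327
[170. 241.] 233 y 48.0 x -59.0 60.0 deg -0.1 ztop 29.0
[184. 246.] 252 y 11.0 x -65.0 54.0 deg -0.1 ztop 29.3
[176. 246.] 243 y 29.5 x -70.0 49.0 deg -0.1 ztop 29.2
[201. 249.] 230 y -28.0 x -63.0 57.0 deg 0.1 ztop 29.0
```

View pics/end.png

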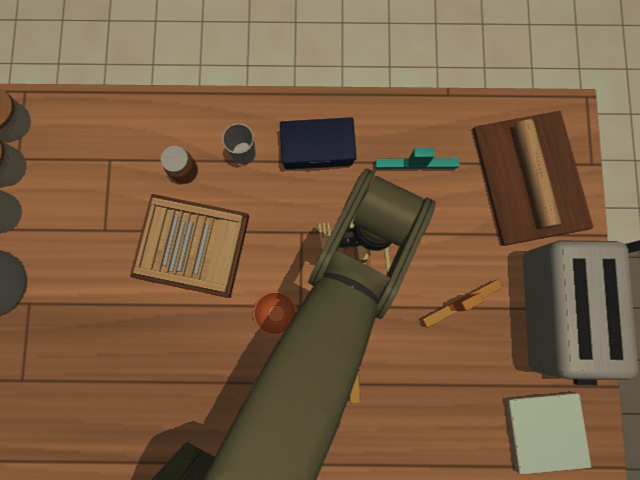

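The straws lie parallel in four grooves at (170–201, 241–249), the rake is back level in its rest, and the bystanders in view look unmoved. Hand in.

```bash
python3 -c "
from h import *
print(manip.finish_job())"
```

```text
the job is handed in; nothing more can be done
None
```

The four straws are combed into four separate grooves and the bamboo rake is back in its rest. I handed the job in at about 19 s, with the gripper open, raised and touching nothing.

- **Combing:** I laid the bar across both rails over the wide shelf, feeling contact with the rail tops at about 43 mm. I then combed across to the far shelf in one pass. The vertical wrist force read at the end of each move was 4–6.5 N, and nothing bound. The bar was tilted about 0.2°.
- **Straws:** The last top view puts them at tray y −28, 11, 29.5 and 48 mm. The groove centres are −27.5, 10.5, 29.5 and 48.5 mm, and each straw is within 0.1° of its groove.
- **Straw heights:** The two cameras disagreed slightly on the straw tops: 26.6 mm from the side and about 29 mm from the top. Both mean seated, since a straw lying on the ridges would show its top at about 39 mm.
- **Rake:** It stands level in the rest, its bar top about 48 mm high at both ends, within 2 mm of where it started. The gripper was about 0.6° off level when it set the rake down, so one end touched first and the other settled on release.
- **Other things:** The tumbler, jar, lunchbox and bowl look unmoved in the last picture. The arm partly hid the forks and one orange look-alike there. I did not measure any of these again.

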